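# Count one pair of marbles out of the tilting tray

## Robot

A 7-joint arm with a two-finger parallel gripper is mounted at the origin on the work surface. World frame = base frame: x ahead of the robot, y to its left, z up, the work surface at z = 0. Lengths are in m, angles in rad, forces in N, time in s.
With the tool pointing down it reaches from about 0.4 to 0.85 m from the base axis. Payload 10.4 kg.
Tool frame: the origin (TCP) lies between the finger pads; the fingertips stand manip.finger_overhang ahead of it and the grasp point (between the pads) lies 11 mm behind it (manip.finger_overhang is the distance from the TCP to the fingertips, in m); x points along the fingers, z is the direction in which the jaws open and shut, and the axes are right-handed (so a half turn about x gives the same grasp; the last joint's range is limited). The gripper opens to 85 mm and grips with 20 to 120 N. Pads are 22 mm wide; open, the fingers measure 114 mm over their backs; the gripper's body (76 mm by 85 mm) begins 54 mm behind the grasp point. The pads swing forward as they close: fully open they stand 13 mm farther back than shut.
Start: joints at [-1.157, 0.332, -0.065, 1.46, 0.022, 1.35, -0.088], TCP at [0.264, 0.566, 0.239] pointing down, gripper open.
Joint ranges: [-2.6, 2.6], [-0.5, 2.12], [-1.47, 1.34], [0.16, 2.42], [-1.27, 4.41], [0.06, 2.06], [-2.6, 2.6]. Speed limits (rad/s): [2.22, 2.22, 2.79, 2.79, 3.14, 3.14, 3.14].

## Interface

Orientations are given as a unit quaternion [x, y, z, w].
In Python, from workcell import get_obs, camera, workorder, manip gives the robot as it stands. The module is installed in compiled form; this text tells all that it offers.
- The arm moves only by the tool play_rows, never from a script. Its argument "increments" is text: rows parted by semicolons, each of 4 numbers parted by spaces: the shift along the tool's x, y, z in m, then the turn about the tool's x in rad. A call has 1 to 20 rows; each row shifts and turns the pose as measured when the row begins, along the tool's axes as they then stand; what a row does not reach is not made up. A row lasts 1/10 s, in which the tool goes at most 50 mm and 8.59 degrees, less where a joint would pass 70% of its speed; a pose out of reach is approached as far as the arm can. A call is refused whole if a number of a shift passes 0.05 or a number of a turn 0.15, either way. A call with a gripper value outside its range is refused whole. "hand" is the gripper command: -1 is fully open, 1 is shut, values between are in proportion, set as the call begins (left out, the last holds). The fingers move at their own pace and stop on an object; "squeeze" is the grip in N (left out, the last holds). Time passes only in rows, so rows that do not move let the fingers close. It gives the time, the measured TCP pose, the force and the opening at its end, in the units of the state.
- get_obs(): the state, without advancing time (a new reading comes with each control period).
- camera(name): name is "scene" or "top"; returns a dict with "img" (384x512x3 uint8, blue, green, red), "fov_y" (degrees; the focal length in pixels is half the picture's height over the tangent of half this angle, whatever the lens; pixels are square), "cx", "cy" (the principal point, pixels), "R" (3x3) and "t" (3): a world point X has camera coordinates R X + t. Camera axes: x right, y down, z forward; pixel columns grow to the right and rows downward; lengths in m; the calibration is good to about 2 mm. A picture is of the moment at which its call begins. There is no depth.
- workorder.hand_in(): hands the job in, once; it reports no verdict.
The state is a dict: "clock": time; "joint_pos": joint angles; "joint_velocities": joint speeds; "tau": joint torques, N m; "position": TCP position; "ee_rot": TCP orientation; "ft_force": force on the tool from outside, world axes, zero at the start; "torque": the same for the moment, N m; "grip_width": opening from 0.0 (shut) to 1.0 (fully open).
Only numpy, scipy, OpenCV 4.12 (cv2) and the standard library are available. Lean on these libraries where they do the work, as an engineer would, in place of code of your own. Each camera call takes 0.05 s, during which the arm holds its last target.

## Task

Put the open rectangular steel staining trough under the front lip of the hinged counting tray, its length in line with the tray. Then lift the tray's rear handle just far enough that only the front pair of marbles rolls over the lip into the trough and the back pair stays in its row, and lower the tray flat again and let go.

Things in the scene. Friction and masses are not known exactly. Their poses are not given: they have to be found in the camera images.
- stand: fixed steel stand of the counting tray; origin on the table straight below the tray's front edge, x axis the pouring direction (away from the handle), z up. Two grey cheeks flank the tray, 68 mm over their outsides; their noses end 6 mm ahead of the front edge. Below the noses it is free up to 52 mm above the table, back to the stand's foot 32 mm behind the edge.
- front_edge (a point): middle of the tray's front edge, on the hinge line, 64 mm above the table; does not tilt. x axis: level, pouring direction; y: along the hinge. Marbles drop 5 to 30 mm ahead of it, up to 10 mm sideways. Trough: set it down 100 mm ahead (centre), slide it back under the edge until its centre is 55 mm ahead (15 mm either way, 10 mm sideways, 8 degrees).
- tray (a joint): tilt of the aluminium tray (76 x 49 mm, walls 14 mm high, 250 g) about its front edge, rad: 0 flat, grows as the rear handle is lifted, stop at 1.4. Nearly free hinge: it drops back when let go. A 2 mm sill at the front edge holds the front row until about 0.68 rad, a 6 mm lip holds the back row until about 1.2 rad; about 0.9 is right. Lift slowly.
- tray_handle (a point): middle of the tray's rear handle, a round steel bar 10 mm thick, parallel to the hinge, 76 mm free between its side arms, free below. Flat, it is 155 mm behind the front edge and 30 mm above it (94 mm above the table). Its frame tilts with the tray (y along the bar). Lifted, it runs on a circle about the front edge and the bar turns between the fingers.
- trough_mid (a point): centre (half-way up) of the loose stainless steel staining trough, an open rectangular dish 140 mm long (x axis), 66 mm wide (y axis), 38 mm high, walls and floor 2.5 mm, 150 g; on the table this point is 19 mm up. Grip it from above across its 66 mm width, midway along. Its two ends are alike.
- marble_front1: glass marble, 18 mm diameter; origin at its centre; starts in the front row of the tray, right (-y) of the two (its place in the row is 14 mm behind the front edge)
- marble_front2: glass marble, 18 mm diameter; origin at its centre; starts in the front row of the tray, left (+y) of the two (its place in the row is 14 mm behind the front edge)
- marble_back1: glass marble, 18 mm diameter; origin at its centre; starts in the back row of the tray, right (-y) of the two (its place in the row is 38 mm behind the front edge)
- marble_back2: glass marble, 18 mm diameter; origin at its centre; starts in the back row of the tray, left (+y) of the two (its place in the row is 38 mm behind the front edge)

How it is judged:
By the outcome, as a careful person would: the job done as asked, in the order asked, and still so for the second after the job is handed in, with the robot touching nothing.
It also fails if it takes over 69 s, if anything falls off the work surface, if the arm or the gripper's body presses on something with over 40 N, if the wrist force passes 120 N, or if a joint passes its speed limit or range.

## Working session

There is one attempt and no reset: what is moved stays moved. The work goes in short steps, Python scripts to look and compute and a tool call to move; the robot and the scene stay as the last step left them, time stands still between calls to the robot, and variables do not carry over. Pictures are saved under pics/ and viewed, and the job is handed in when it is done.

Besides the shell and the picture viewer there is one more tool, called after ">>>" by a JSON object that holds its "fn" and its "kwargs", one argument or row to a line. play_rows: Moves the arm, as the interface text tells. Its arguments: {"type":"object","properties":{"increments":{"type":"string"},"hand":{"type":"number"},"squeeze":{"type":"number"}},"required":["increments"]}

```bash
mkdir -p pics; python3 - <<'E'
from workcell import get_obs, camera, workorder, manip
import cv2
print(manip.finger_overhang)
o=get_obs()
for k,v in o.items(): print(k,v)
for n in("scene","top"):
    c=camera(n); cv2.imwrite(f"pics/{n}0.png",c["img"]); print(n,c["fov_y"],c["cx"],c["cy"],c["R"],c["t"])
E
```

```text
0.008
clock 0.0
joint_pos [-1.15661569  0.33288405 -0.06467714  1.46096241  0.02162476  1.34990663
 -0.0884704 ]
joint_velocities [-1.72913466e-04 -8.23937943e-05 -2.14432197e-04  4.99299038e-04
 -9.26223483e-05  1.05726795e-03 -1.21533376e-03]
tau [-1.38629268e-03 -6.25450659e+01  4.83483437e-02 -3.91611779e+01
  1.61100720e-02  9.87105654e-03  6.70662326e-08]
position [0.26425648 0.56597232 0.2384982 ]
ee_rot [-0.38011218  0.59686282  0.37949742  0.59602954]
ft_force [ 0.41637581 -1.1442761   0.23171048]
torque [ 0.02771281 -0.04897044 -0.02439828]
grip_width 0.9997236654293253
scene 45.50330809453483 256.27072686671596 185.81957516073487 [[ 0.58542533  0.81060511  0.01401899]
 [ 0.63278052 -0.44605249 -0.63295023]
 [-0.50681948  0.37941604 -0.77406555]] [-0.30217025 -0.26839651  1.33063416]
top 55.35737383168331 260.5815605326224 190.19083633253223 [[ 0.0190855  -0.99981365  0.00289832]
 [-0.99915101 -0.01917855 -0.03646149]
 [ 0.03651028 -0.00219998 -0.99933086]] [-0.02103162  0.51957822  0.80417947]
```

View pics/scene0.png

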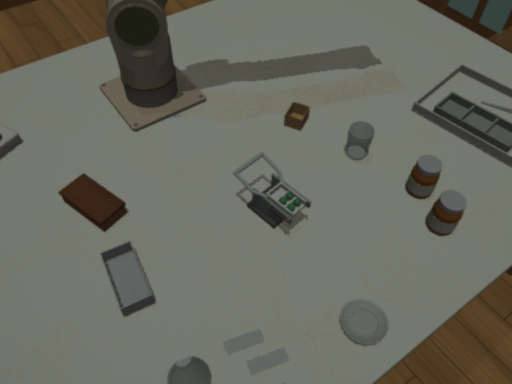

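View pics/top0.png

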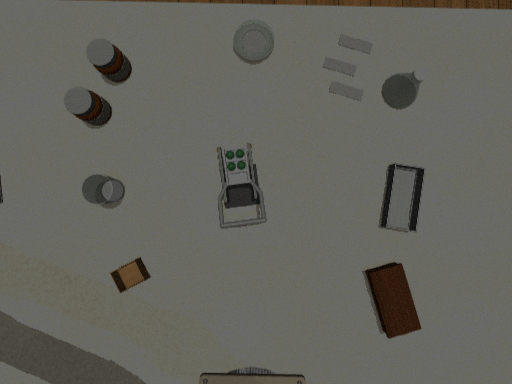

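```bash
cat > h.py <<'E'
import numpy as np, cv2
from workcell import get_obs, camera
def K(c):
    f=192/np.tan(np.radians(c["fov_y"]/2)); return f
def ray(c,u,v,z):
    f=K(c); R=np.array(c["R"]);t=np.array(c["t"])
    d=R.T@np.array([(u-c["cx"])/f,(v-c["cy"])/f,1]); o=-R.T@t
    s=(z-o[2])/d[2]; return o+s*d
def proj(c,X):
    p=np.array(c["R"])@np.array(X)+np.array(c["t"]); f=K(c)
    return np.array([c["cx"]+f*p[0]/p[2],c["cy"]+f*p[1]/p[2]])
def crop(c,x0,y0,w,h,s,fn):
    im=cv2.resize(c["img"][y0:y0+h,x0:x0+w],None,fx=s,fy=s,interpolation=cv2.INTER_CUBIC)
    im=cv2.convertScaleAbs(im,alpha=1.6)
    for k in range(0,w,10):
        cv2.line(im,(k*s,0),(k*s,6),(0,0,255),1); 
        if k%20==0: cv2.putText(im,str(x0+k),(k*s,18),0,.4,(0,0,255),1)
    for k in range(0,h,10):
        cv2.line(im,(0,k*s),(6,k*s),(0,0,255),1); 
        if k%20==0: cv2.putText(im,str(y0+k),(8,k*s+4),0,.4,(0,0,255),1)
    cv2.imwrite("pics/"+fn,im)
E
python3 - <<'E'
from h import *
c=camera("top"); print(-np.array(c["R"]).T@c["t"])
crop(c,200,130,80,110,5,"tray_t.png"); crop(c,365,150,80,95,6,"tr_t.png")
c=camera("scene");crop(c,220,140,110,100,6,"tray_s.png"); crop(c,85,230,90,95,6,"tr_s.png")
E
```

```text
[ 0.49017768 -0.00929377  0.82264691]
```

View pics/tray_t.png

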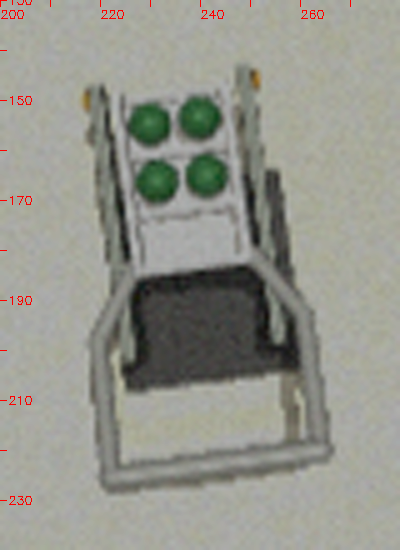

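View pics/tr_t.png

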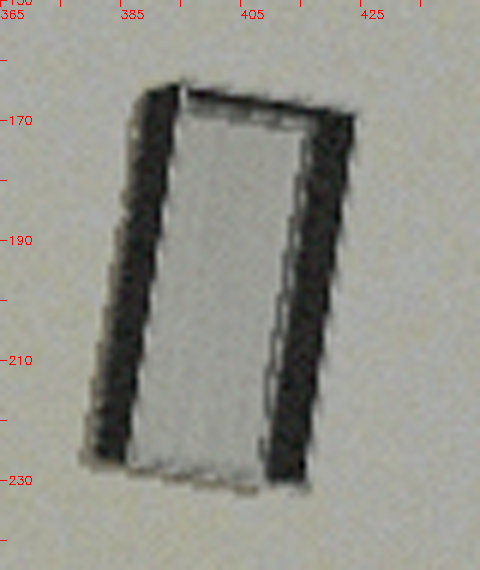

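View pics/tray_s.png

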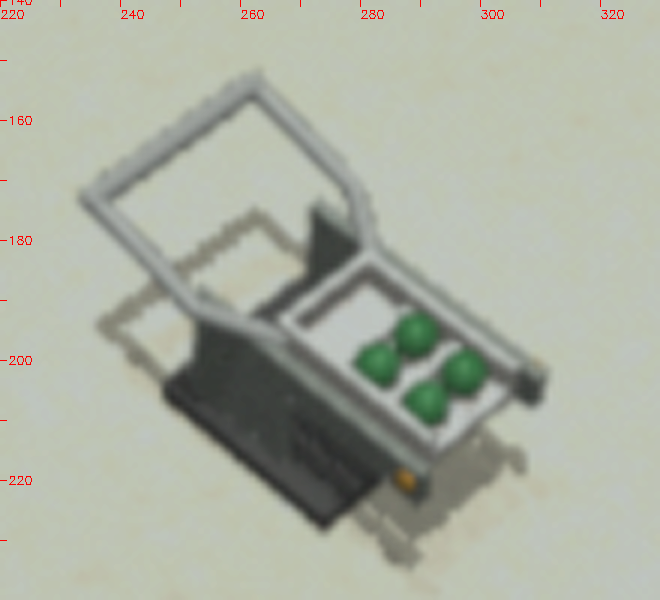

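View pics/tr_s.png

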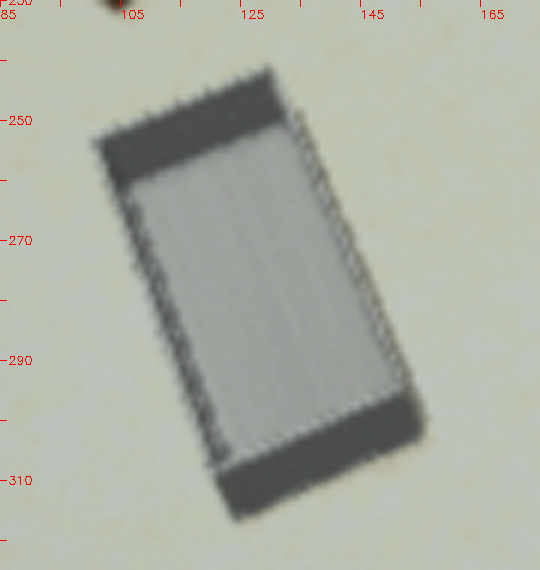

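```bash
cat > est.py <<'E'
from h import *
from scipy.optimize import least_squares
ct=camera("top"); cs=camera("scene")
m=[(230,154.8),(240,153.4),(231.2,166.4),(241.4,165)]
ms=[(291,207),(297.3,202),(283,200.7),(289,195.5)]
# model: front edge (x,y,yaw), z marble 0.064+9mm+
def tr(p,X):
    c,s=np.cos(p[2]),np.sin(p[2]); return np.array([p[0]+c*X[0]-s*X[1],p[1]+s*X[0]+c*X[1],X[2]])
zm=0.074
hs=.043
pts=[(ct,(221.5,225),(-.155,hs,.094)),(ct,(264.8,219.7),(-.155,-hs,.094)),
     (cs,(262,154),(-.155,hs,.094)),(cs,(235.5,173),(-.155,-hs,.094))]
mm=[(-.014,.0095),(-.014,-.0095),(-.038,.0095),(-.038,-.0095)]
for a,b in zip(m,mm): pts.append((ct,a,(*b,zm)))
# scene marbles: +y is right/up in the scene
for a,b in zip([ms[1],ms[0],ms[3],ms[2]],mm): pts.append((cs,a,(*b,zm)))
f=lambda p: np.concatenate([proj(c,tr(p,X))-u for c,u,X in pts])
r=least_squares(f,[.6,.02,0]); print("tray",r.x, np.round(r.fun.reshape(-1,2),1))
np.save("tray.npy",r.x)
E
python3 est.py
python3 - <<'E'
from h import *
c=camera("scene"); print(-np.array(c["R"]).T@c["t"])
c=camera("top")
for q in [(355,117),(308,490),(178,85),(127,462)]: print(ray(c,365+q[0]/6,150+q[1]/6,.038))
E
```

```text
tray [0.60571342 0.04581902 0.1490086 ] [[-0.   0.1]
 [-0.3 -0.3]
 [ 0.  -0.6]
 [-0.9 -0.1]
 [ 0.1 -0.7]
 [-0.8 -0.5]
 [ 0.3 -0.7]
 [-0.7 -0.5]
 [-0.7 -0.2]
 [-0.3 -0.3]
 [-0.5  0. ]
 [-0.4 -0.4]]
[ 1.02112552 -0.37964213  0.86435255]
[ 0.57015574 -0.36219018  0.038     ]
[ 0.43648393 -0.3457867   0.038     ]
[ 0.58044008 -0.29857571  0.038     ]
[ 0.44521523 -0.2811463   0.038     ]
```

```bash
sed -i 's/^m=.*/&\nS=0.4/; s/proj(c,tr(p,X))-u /proj(c,tr(p,X))-np.array(u)+S /' est.py; python3 est.py
cat > ov.py <<'E'
from h import *
import sys
def T(p,X):
    c,s=np.cos(p[2]),np.sin(p[2]); return np.array([p[0]+c*X[0]-s*X[1],p[1]+s*X[0]+c*X[1],X[2]])
def overlay(c,p,x0,y0,w,h,s,fn,z0=0):
    im=cv2.convertScaleAbs(cv2.resize(c["img"][y0:y0+h,x0:x0+w],None,fx=s,fy=s,interpolation=cv2.INTER_CUBIC),alpha=1.6)
    def L(A,B,col):
        a=(proj(c,T(p,A))-[x0,y0]+.5)*s-.5;b=(proj(c,T(p,B))-[x0,y0]+.5)*s-.5
        cv2.line(im,tuple(int(v) for v in a.round()),tuple(int(v) for v in b.round()),col,1)
    Q=[(-.07,-.033),(.07,-.033),(.07,.033),(-.07,.033)]
    for i in range(4):
        a,b=Q[i],Q[(i+1)%4]
        L((*a,z0),(*b,z0),(255,0,0));L((*a,z0+.038),(*b,z0+.038),(0,0,255))
    return cv2.imwrite("pics/"+fn,im)
if __name__=="__main__":
    p=[float(v) for v in sys.argv[1:4]]
    overlay(camera("top"),p,365,150,80,95,6,"o_t.png");overlay(camera("scene"),p,85,230,90,95,6,"o_s.png")
    a=cv2.imread("pics/o_t.png");b=cv2.imread("pics/o_s.png")
    h=max(a.shape[0],b.shape[0]); o=np.zeros((h,a.shape[1]+b.shape[1],3),np.uint8); o[:a.shape[0],:a.shape[1]]=a;o[:b.shape[0],a.shape[1]:]=b
    cv2.imwrite("pics/"+sys.argv[4],cv2.resize(o,None,fx=.78,fy=.78,interpolation=cv2.INTER_AREA))
E
python3 ov.py 0.509 -0.321 -0.125 ov1.png
```

```text
tray [0.60559521 0.04617265 0.14914058] [[ 0.2  0.5]
 [-0.1  0.2]
 [ 0.5 -0.3]
 [-0.4  0.2]
 [ 0.3 -0.2]
 [-0.5 -0. ]
 [ 0.6 -0.3]
 [-0.4 -0.1]
 [-0.2  0.1]
 [ 0.1 -0.1]
 [ 0.   0.3]
 [ 0.1 -0.1]]
```

View pics/ov1.png

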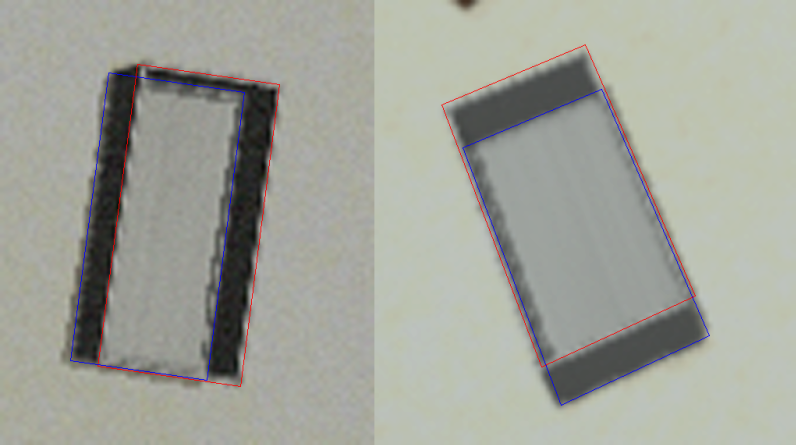

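```bash
cat > go.py <<'E'
from h import *
from scipy.spatial.transform import Rotation as Ro
import sys
def st():
    o=get_obs(); R=Ro.from_quat(o["ee_rot"]).as_matrix(); return o,R
def need(target,yawz):
    """target world pos; yawz = wanted direction angle of tool z (mod pi)"""
    o,R=st(); d=R.T@(np.array(target)-o["position"])
    z=R[:,2]; a=np.arctan2(z[1],z[0])
    e=(yawz-a+np.pi/2)%np.pi-np.pi/2
    print("t",round(o["clock"],2),"pos",np.round(o["position"],4),"zdir",round(a,3),"toolx",np.round(R[:,0],3),"F",np.round(o["ft_force"],1),"w",round(o["grip_width"],3),"q7",round(o["joint_pos"][6],2))
    print("shift tool",np.round(d,4),"turn about tool x",round(-e,3),"(alt",round(-e+np.pi*np.sign(e),3),")")
if __name__=="__main__": need([float(v) for v in sys.argv[1:4]],float(sys.argv[4]))
E
python3 go.py 0.509 -0.321 0.15 1.446; python3 -c "
from go import *;print(st()[1].round(3))"
```

```text
t 0.6 pos [0.2644 0.5664 0.2394] zdir 1.134 toolx [ 0.  0. -1.] F [-0.3 -0.3  0. ] w 1.001 q7 -0.09
shift tool [ 0.0892 -0.597  -0.7006] turn about tool x -0.312 (alt 2.83 )
[[ 0.    -0.906  0.423]
 [ 0.     0.423  0.906]
 [-1.     0.     0.   ]]
```

>>> {"fn": "play_rows", "kwargs": {
  "increments": "0 -0.045 -0.01 0;0 -0.045 -0.015 0;0 -0.045 -0.02 0;0 -0.04 -0.03 0;0 -0.03 -0.04 0;0 -0.03 -0.04 0;0 -0.03 -0.04 0;0 -0.03 -0.04 0;0 -0.03 -0.04 0;0 -0.03 -0.04 0;0 -0.03 -0.04 0;0 -0.03 -0.04 0;0 -0.03 -0.04 0;0 -0.03 -0.04 0;0 -0.03 -0.04 0",
  "hand": -1
}}

```text
clock: 2.1
position: [0.5072, -0.1098, 0.2382]
ee_rot: [-0.382, 0.591, 0.385, 0.597]
ft_force: [1.1, 0.8, -0.0]
grip_width: 1.003
```

```bash
python3 go.py 0.509 -0.321 0.1 1.446
```

```text
t 2.1 pos [ 0.5072 -0.1098  0.2382] zdir 1.147 toolx [ 0.005  0.007 -1.   ] F [ 1.1  0.8 -0. ] w 1.003 q7 1.32
shift tool [ 0.1367 -0.0884 -0.1929] turn about tool x -0.299 (alt 2.842 )
```

>>> {"fn": "play_rows", "kwargs": {
  "increments": "0 -0.018 -0.039 -0.06;0 -0.018 -0.039 -0.06;0 -0.018 -0.04 -0.06;0 -0.018 -0.04 -0.06;0 -0.016 -0.035 -0.06;0 0 0 0"
}}

```text
clock: 2.7
position: [0.5321, -0.3352, 0.2379]
ee_rot: [-0.471, 0.526, 0.469, 0.531]
ft_force: [-0.4, 0.5, 0.5]
grip_width: 1.0
```

```bash
python3 go.py 0.509 -0.321 0.1 1.446
```

```text
t 2.7 pos [ 0.5321 -0.3352  0.2379] zdir 1.454 toolx [ 0.007  0.003 -1.   ] F [-0.4  0.5  0.5] w 1.0 q7 2.12
shift tool [0.1378 0.0256 0.0108] turn about tool x 0.008 (alt -3.134 )
```

>>> {"fn": "play_rows", "kwargs": {
  "increments": "0.03 0.026 0.011 0.008;0.035 0 0 0;0.035 0 0 0;0.03 0 0 0;0 0 0 0"
}}

```text
clock: 3.2
position: [0.5083, -0.3203, 0.1047]
ee_rot: [-0.468, 0.528, 0.465, 0.534]
ft_force: [0.0, -0.2, 1.1]
grip_width: 1.002
```

```bash
python3 go.py 0.509 -0.321 0.012 1.446; python3 - <<'E'
from h import *
crop(camera("top"),340,130,100,110,6,"g1.png")
E
```

```text
t 3.2 pos [ 0.5083 -0.3203  0.1047] zdir 1.442 toolx [ 0.01   0.003 -1.   ] F [ 0.  -0.2  1.1] w 1.002 q7 2.14
shift tool [ 0.0927  0.0001 -0.001 ] turn about tool x -0.004 (alt 3.138 )
```

View pics/g1.png

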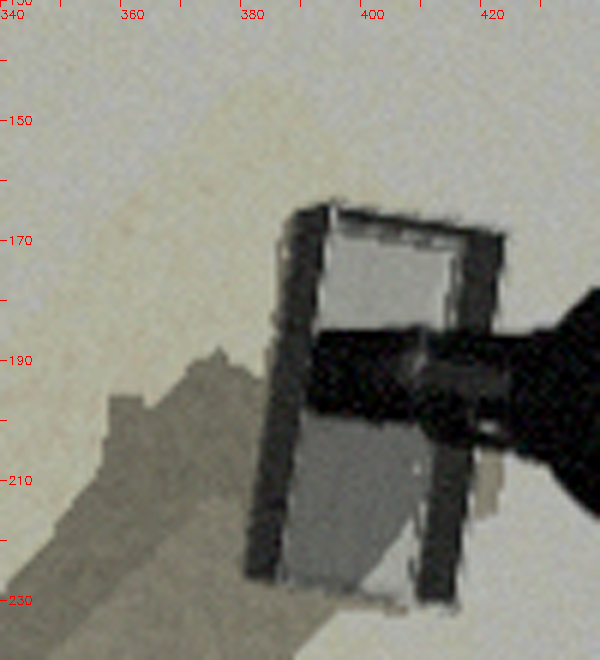

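>>> {"fn": "play_rows", "kwargs": {
  "increments": "0.025 0 -0.001 0;0.025 0 0 0;0.02 0 0 0;0.012 0 0 0;0.008 0 0 0;0 0 0 0"
}}

```text
clock: 3.85
position: [0.5185, -0.324, 0.0263]
ee_rot: [-0.475, 0.524, 0.46, 0.537]
ft_force: [-0.0, -0.1, -0.1]
grip_width: 1.0
```

```bash
python3 go.py 0.509 -0.321 0.012 1.446; python3 - <<'E'
from h import *
crop(camera("scene"),70,190,120,130,5,"g2.png")
E
```

```text
t 3.85 pos [ 0.5185 -0.324   0.0263] zdir 1.445 toolx [ 0.027 -0.004 -1.   ] F [-0.  -0.1 -0.1] w 1.0 q7 2.2
shift tool [0.014  0.0102 0.0018] turn about tool x -0.001 (alt 3.14 )
```

View pics/g2.png

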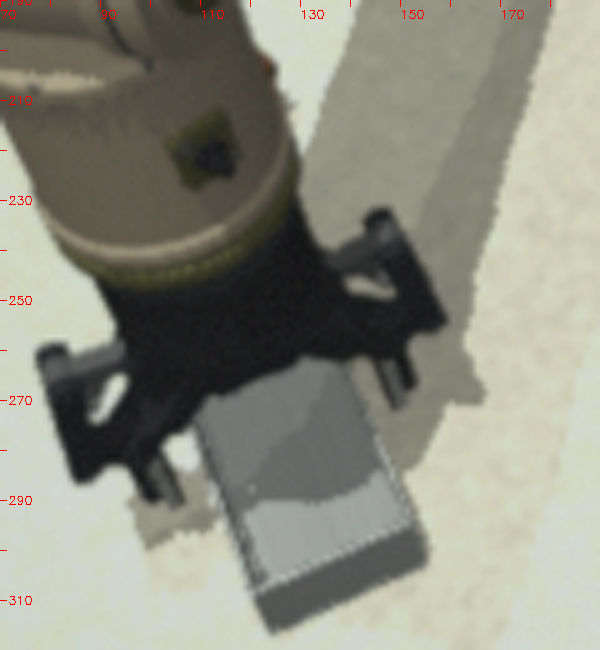

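>>> {"fn": "play_rows", "kwargs": {
  "increments": "0 0.005 0.001 0;0 0.005 0.001 0;0.005 0 0 0;0.005 0 0 0;0.003 0 0 0;0 0 0 0"
}}

```text
clock: 4.5
position: [0.5101, -0.3216, 0.0158]
ee_rot: [-0.476, 0.523, 0.458, 0.538]
ft_force: [0.5, 0.8, 0.0]
grip_width: 1.003
```

```bash
python3 go.py 0.509 -0.321 0.012 1.446
```

```text
t 4.5 pos [ 0.5101 -0.3216  0.0158] zdir 1.444 toolx [ 0.032 -0.006 -0.999] F [0.5 0.8 0. ] w 1.003 q7 2.21
shift tool [0.0037 0.0013 0.0005] turn about tool x -0.002 (alt 3.14 )
```

>>> {"fn": "play_rows", "kwargs": {
  "increments": "0.004 0.001 0 0;0 0 0 0;0 0 0 0;0 0 0 0;0 0 0 0;0 0 0 0;0 0 0 0;0 0 0 0",
  "hand": 1,
  "squeeze": 40
}}

```text
clock: 5.3
position: [0.509, -0.3216, 0.0111]
ee_rot: [-0.476, 0.524, 0.458, 0.538]
ft_force: [-0.8, -1.1, -0.5]
grip_width: 0.766
```

```bash
python3 go.py 0.509 -0.321 0.012 1.446
```

```text
t 5.3 pos [ 0.509  -0.3216  0.0111] zdir 1.444 toolx [ 0.032 -0.006 -0.999] F [-0.8 -1.1 -0.5] w 0.766 q7 2.21
shift tool [-0.0009  0.0001  0.0006] turn about tool x -0.002 (alt 3.14 )
```

>>> {"fn": "play_rows", "kwargs": {
  "increments": "-0.01 0 0 0;-0.02 0 0 0;-0.02 0 0 0;-0.02 0 0 0;-0.02 0 0 0;0 0 0 0"
}}

```text
clock: 5.9
position: [0.5054, -0.3212, 0.1068]
ee_rot: [-0.476, 0.524, 0.458, 0.538]
ft_force: [0.3, 0.1, -1.7]
grip_width: 0.771
```

```bash
python3 go.py 0.7045 0.061 0.10 1.72;python3 - <<'E'
from h import *
crop(camera("scene"),60,150,140,170,4,"g3.png")
E
```

```text
t 5.9 pos [ 0.5054 -0.3212  0.1068] zdir 1.443 toolx [ 0.031 -0.006 -1.   ] F [ 0.3  0.1 -1.7] w 0.771 q7 2.15
shift tool [ 0.0108 -0.1486  0.4044] turn about tool x -0.277 (alt 2.865 )
```

View pics/g3.png

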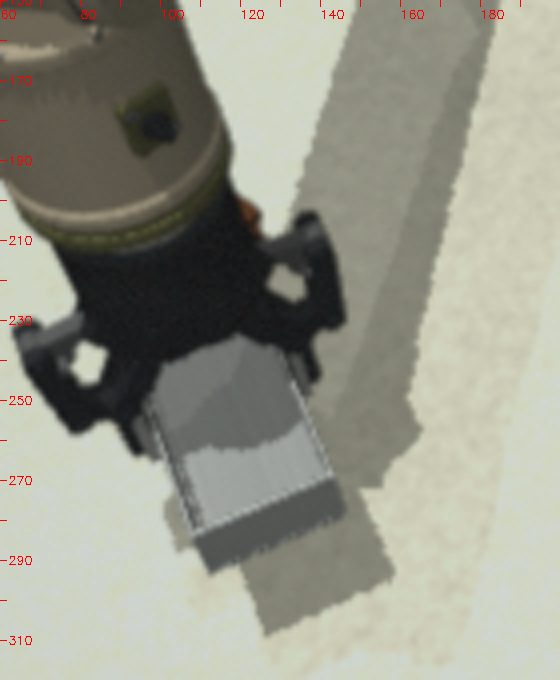

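>>> {"fn": "play_rows", "kwargs": {
  "increments": "0 -0.02 0.01 0;0 -0.025 0.015 0;0 -0.025 0.02 0;0 -0.025 0.025 0;0 -0.02 0.025 0;0 -0.015 0.03 0;0 -0.01 0.03 0;0 0 0.03 0;0 0 0.03 0;0 0 0.03 0;0 0 0.03 0;0 0 0.03 0;0 0 0.02 0;0 0 0 0"
}}

```text
clock: 7.35
position: [0.6841, -0.0024, 0.0913]
ee_rot: [-0.468, 0.53, 0.464, 0.533]
ft_force: [-0.1, 1.3, 0.0]
grip_width: 0.765
```

```bash
python3 go.py 0.7045 0.061 0.10 1.72
```

```text
t 7.35 pos [ 0.6841 -0.0024  0.0913] zdir 1.44 toolx [ 0.008 -0.001 -1.   ] F [-0.1  1.3  0. ] w 0.765 q7 1.58
shift tool [-0.0087 -0.012   0.0655] turn about tool x -0.28 (alt 2.862 )
```

>>> {"fn": "play_rows", "kwargs": {
  "increments": "-0.01 -0.025 0.005 0;0 -0.01 0.02 0;0 0 0.02 -0.04;0 0.005 0.02 -0.06;0 0.005 0 -0.06;0 0 0 -0.06;0 0 0 -0.06;0 0 0 0"
}}

```text
clock: 8.15
position: [0.71, 0.0621, 0.0943]
ee_rot: [-0.542, 0.456, 0.543, 0.452]
ft_force: [0.7, 0.4, -1.5]
grip_width: 0.768
```

```bash
python3 go.py 0.7045 0.061 0.012 1.72
```

```text
t 8.15 pos [0.71   0.0621 0.0943] zdir 1.748 toolx [-0.005 -0.003 -1.   ] F [ 0.7  0.4 -1.5] w 0.768 q7 1.77
shift tool [0.0823 0.0052 0.0001] turn about tool x 0.028 (alt -3.114 )
```

>>> {"fn": "play_rows", "kwargs": {
  "increments": "0.015 0.005 0 0.028;0.02 0 0 0;0.02 0 0 0;0.012 0 0 0;0.005 0 0 0;0 0 0 0"
}}

```text
clock: 8.75
position: [0.702, 0.0637, 0.0203]
ee_rot: [-0.535, 0.463, 0.537, 0.459]
ft_force: [-0.2, 0.1, -1.0]
grip_width: 0.764
```

```bash
python3 go.py 0.7045 0.061 0.012 1.72; python3 ov.py 0.7045 0.061 0.15 /dev/null; python3 - <<'E'
from ov import *
overlay(camera("top"),[.7045,.061,.15],190,70,110,120,5,"p1.png")
E
```

```text
t 8.75 pos [0.702  0.0637 0.0203] zdir 1.721 toolx [-0.005 -0.002 -1.   ] F [-0.2  0.1 -1. ] w 0.764 q7 1.76
shift tool [ 0.0083 -0.0021 -0.003 ] turn about tool x 0.001 (alt -3.141 )Traceback (most recent call last):
  File "ov.py", line 20, in <module>
    cv2.imwrite("pics/"+sys.argv[4],cv2.resize(o,None,fx=.78,fy=.78,interpolation=cv2.INTER_AREA))
    ~~~~~~~~~~~^^^^^^^^^^^^^^^^^^^^^^^^^^^^^^^^^^^^^^^^^^^^^^^^^^^^^^^^^^^^^^^^^^^^^^^^^^^^^^^^^^^
cv2.error: OpenCV(4.12.0) /io/opencv/modules/imgcodecs/src/loadsave.cpp:1051: error: (-2:Unspecified error) could not find a writer for the specified extension in function 'imwrite_'
```

View pics/p1.png

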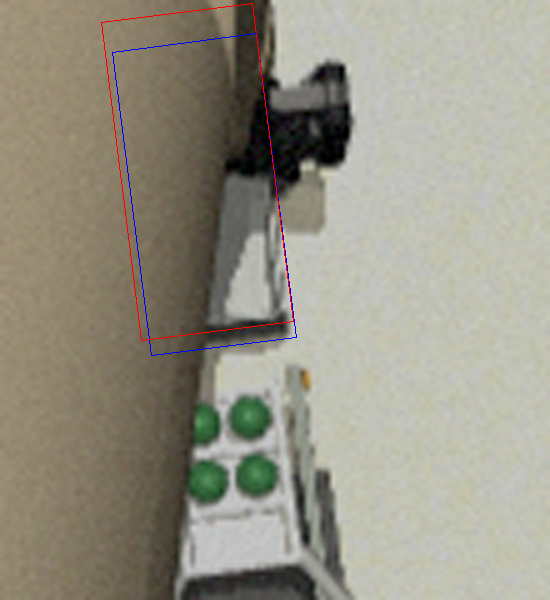

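>>> {"fn": "play_rows", "kwargs": {
  "increments": "0.003 -0.002 -0.003 0;0.003 0 0 0;0.002 0 0 0;0.001 0 0 0;0.001 0 0 0;0 0 0 0"
}}

```text
clock: 9.5
position: [0.7072, 0.0604, 0.0133]
ee_rot: [0.537, -0.461, -0.535, -0.461]
ft_force: [-0.3, -0.5, -0.8]
grip_width: 0.766
```

```bash
python3 go.py 0.7045 0.061 0.012 1.72
```

```text
t 9.5 pos [0.7072 0.0604 0.0133] zdir 1.721 toolx [ 0.001 -0.001 -1.   ] F [-0.3 -0.5 -0.8] w 0.766 q7 1.77
shift tool [0.0013 0.0026 0.001 ] turn about tool x 0.001 (alt -3.141 )
```

>>> {"fn": "play_rows", "kwargs": {
  "increments": "0.001 0.003 0 0;0.001 0.004 0 0;0 0.005 0 0;0 0.005 0 0;0 0.005 0 0;0 0.005 0 0;0 0.005 0 0;0 0.005 0 0;0 0 0 0"
}}

```text
clock: 10.4
position: [0.6687, 0.0547, 0.0128]
ee_rot: [0.537, -0.46, -0.535, -0.462]
ft_force: [-0.8, -0.3, 0.9]
grip_width: 0.766
```

```bash
python3 go.py 0.660 0.0544 0.012 1.72
```

```text
t 10.4 pos [0.6687 0.0547 0.0128] zdir 1.721 toolx [ 0.005 -0.    -1.   ] F [-0.8 -0.3  0.9] w 0.766 q7 1.77
shift tool [0.0008 0.0086 0.001 ] turn about tool x 0.001 (alt -3.141 )
```

>>> {"fn": "play_rows", "kwargs": {
  "increments": "0 0.004 0.001 0;0 0.004 0 0;0.001 0.001 0 0;0 0 0 0;0 0 0 0"
}}

```text
clock: 10.9
position: [0.6598, 0.0543, 0.0127]
ee_rot: [0.538, -0.46, -0.534, -0.463]
ft_force: [0.8, 0.2, 1.4]
grip_width: 0.767
```

>>> {"fn": "play_rows", "kwargs": {
  "increments": "0 0 0 0;0 0 0 0;0 0 0 0;0 0 0 0;0 0 0 0;0 0 0 0",
  "hand": -1
}}

```text
clock: 11.5
position: [0.658, 0.0542, 0.0108]
ee_rot: [0.537, -0.461, -0.535, -0.462]
ft_force: [1.3, 0.6, -0.2]
grip_width: 0.995
```

```bash
python3 go.py 0.660 0.0544 0.012 1.72;  python3 - <<'E'
from ov import *
overlay(camera("scene"),[.660,.0544,.149],230,130,130,140,5,"p2.png")
E
```

```text
t 11.5 pos [0.658  0.0542 0.0108] zdir 1.721 toolx [ 0.003 -0.001 -1.   ] F [ 1.3  0.6 -0.2] w 0.995 q7 1.77
shift tool [-0.0012 -0.002  -0.0001] turn about tool x 0.001 (alt -3.141 )
```

View pics/p2.png

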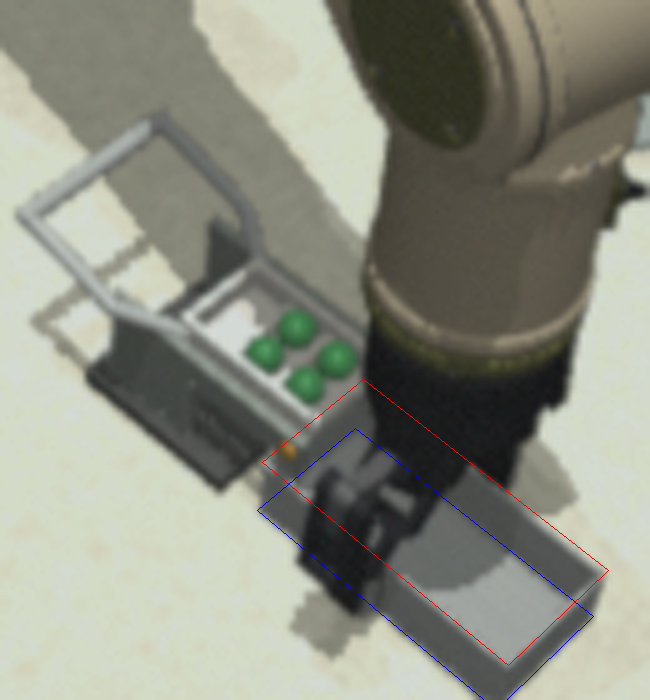

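>>> {"fn": "play_rows", "kwargs": {
  "increments": "-0.01 0 0 0;-0.015 0 0 0;-0.02 0 0 0;-0.03 0 0 0;-0.03 0 0 0;-0.03 0 0 0;-0.03 0 0 0;-0.03 0 0 0;0 0 0 0"
}}

```text
clock: 12.45
position: [0.6576, 0.0532, 0.2247]
ee_rot: [0.538, -0.459, -0.533, -0.464]
ft_force: [0.7, -0.8, -0.0]
grip_width: 0.995
```

```bash
python3 go.py 0.4523 0.0232 0.2 0.149
```

```text
t 12.45 pos [0.6576 0.0532 0.2247] zdir 1.719 toolx [ 0.009  0.    -1.   ] F [ 0.7 -0.8 -0. ] w 0.995 q7 1.71
shift tool [0.0228 0.2077 0.0007] turn about tool x 1.57 (alt -1.572 )
```

>>> {"fn": "play_rows", "kwargs": {
  "increments": "0 0.03 0 0;0 0.03 0 0;0 0.03 0 0;0 0.03 0 0;0 0.03 0 0;0 0.03 0 0;0 0.025 0 0;0 0 0 0.12;0 0 0 0.12;0 0 0 0.12;0 0 0 0.12;0 0 0 0.12;0 0 0 0.12;0 0 0 0.12;0 0 0 0.12;0 0 0 0.12;0 0 0 0.12;0 0 0 0.12;0 0 0 0.12;0 0 0 0.1",
  "hand": -0.2
}}

```text
clock: 14.45
position: [0.4437, 0.0169, 0.2338]
ee_rot: [-0.036, 0.697, 0.042, 0.715]
ft_force: [0.5, -0.7, -0.1]
grip_width: 0.599
```

```bash
python3 go.py 0.4523 0.0232 0.15 0.149;  python3 - <<'E'
from ov import *
p=np.load("tray.npy")
c=camera("top"); overlay(c,[.660,.0544,.149],180,70,120,170,4,"p3.png")
c=camera("scene"); overlay(c,[.660,.0544,.149],210,100,150,180,4,"p4.png")
a=cv2.imread("pics/p3.png");b=cv2.imread("pics/p4.png");h=max(len(a),len(b))
a=np.pad(a,((0,h-len(a)),(0,0),(0,0)));b=np.pad(b,((0,h-len(b)),(0,0),(0,0)))
cv2.imwrite("pics/p34.png",cv2.resize(np.hstack([a,b]),None,fx=.73,fy=.73))
E
```

```text
t 14.45 pos [0.4437 0.0169 0.2338] zdir 0.11 toolx [ 0.024  0.011 -1.   ] F [ 0.5 -0.7 -0.1] w 0.599 q7 -0.06
shift tool [0.084  0.0046 0.0071] turn about tool x -0.039 (alt 3.103 )
```

View pics/p34.png

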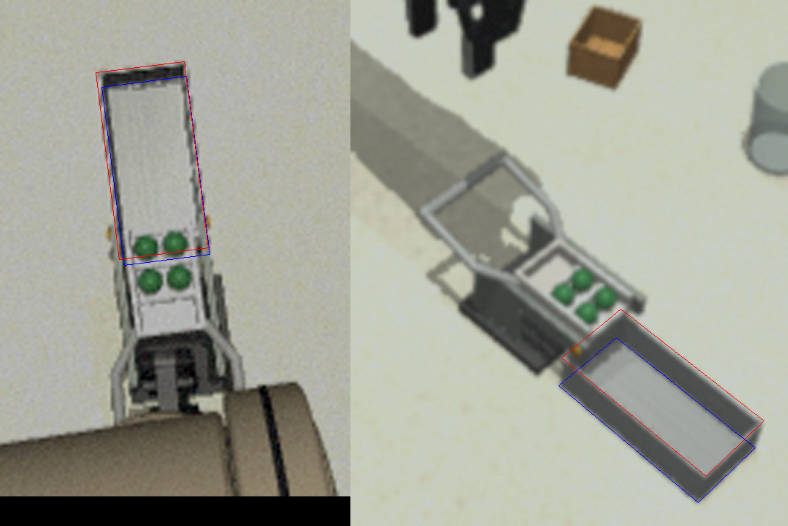

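>>> {"fn": "play_rows", "kwargs": {
  "increments": "0 0.005 0.007 -0.039;0.015 0 0 0;0.015 0 0 0;0.015 0 0 0;0.015 0 0 0;0.01 0 0 0;0 0 0 0"
}}

```text
clock: 15.25
position: [0.4524, 0.023, 0.1644]
ee_rot: [-0.059, 0.694, 0.066, 0.715]
ft_force: [0.3, 0.1, 0.2]
grip_width: 0.597
```

```bash
python3 go.py 0.4523 0.0232 0.083 0.149
```

```text
t 15.25 pos [0.4524 0.023  0.1644] zdir 0.176 toolx [ 0.029  0.013 -1.   ] F [0.3 0.1 0.2] w 0.597 q7 0.03
shift tool [ 0.0814 -0.0004 -0.0025] turn about tool x 0.027 (alt -3.114 )
```

>>> {"fn": "play_rows", "kwargs": {
  "increments": "0.012 0 -0.001 0.02;0.012 0 0 0;0.012 0 0 0;0.012 0 0 0;0.012 0 0 0;0.01 0 0 0;0.007 0 0 0;0 0 0 0"
}}

```text
clock: 16.05
position: [0.4541, 0.0238, 0.0818]
ee_rot: [-0.052, 0.694, 0.059, 0.716]
ft_force: [-0.7, 0.1, 0.1]
grip_width: 0.601
```

```bash
python3 go.py 0.4523 0.0232 0.083 0.149; python3 - <<'E'
from ov import *
c=camera("scene"); crop(c,200,100,120,110,6,"p5.png")
E
```

```text
t 16.05 pos [0.4541 0.0238 0.0818] zdir 0.157 toolx [ 0.03   0.013 -0.999] F [-0.7  0.1  0.1] w 0.601 q7 0.06
shift tool [-0.0012 -0.0003 -0.0018] turn about tool x 0.008 (alt -3.133 )
```

View pics/p5.png

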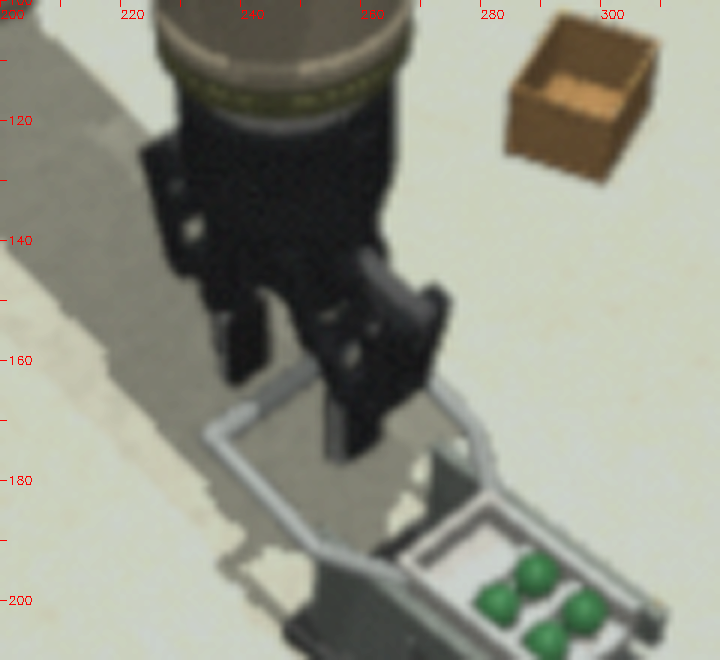

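>>> {"fn": "play_rows", "kwargs": {
  "increments": "0 0 -0.001 0;0 0 0 0;0 0 0 0;0 0 0 0;0 0 0 0;0 0 0 0;0 0 0 0;0 0 0 0",
  "hand": 1,
  "squeeze": 25
}}

```text
clock: 16.9
position: [0.4524, 0.0235, 0.0834]
ee_rot: [-0.051, 0.694, 0.059, 0.715]
ft_force: [0.6, -0.2, -1.8]
grip_width: 0.105
```

```bash
cat > arc.py <<'E'
from go import *
F=np.array([.6056,.0462]);yaw=.149;u=np.array([np.cos(yaw),np.sin(yaw)])
def tilt():
    o,R=st(); g=np.array(o["position"])-.011*R[:,0]
    s=(g[:2]-F)@u; h=g[2]-.064
    print("t",round(o["clock"],2),"s",round(s,4),"h",round(h,4),"rad",round(np.hypot(s,h),4),"tilt",round(np.arctan2(h,-s)-np.arctan2(.03,.155),3),"lat",round((g[:2]-F)@np.array([-u[1],u[0]]),4),"F",np.round(o["ft_force"],1),"w",round(o["grip_width"],3),"toolx",np.round(R[:,0],3))
    return g,R
if __name__=="__main__": tilt()
E
python3 arc.py
python3 - <<'E'
import numpy as np
r=.1579;a0=.1912
for t in np.arange(0,.95,.1): print(round(t,2),np.round([-r*np.cos(a0+t),r*np.sin(a0+t)],4))
E
```

```text
t 16.9 s -0.1552 h 0.0304 rad 0.1582 tilt 0.002 lat 0.0002 F [ 0.6 -0.2 -1.8] w 0.105 toolx [ 0.029  0.014 -0.999]
0.0 [-0.155  0.03 ]
0.1 [-0.1513  0.0453]
0.2 [-0.146   0.0602]
0.3 [-0.1392  0.0745]
0.4 [-0.1311  0.088 ]
0.5 [-0.1217  0.1007]
0.6 [-0.111   0.1123]
0.7 [-0.0992  0.1228]
0.8 [-0.0865  0.1321]
0.9 [-0.0729  0.1401]
```

>>> {"fn": "play_rows", "kwargs": {
  "increments": "-0.0025 0 0.0007 0;-0.0025 0 0.0007 0;-0.0025 0 0.0007 0;-0.0025 0 0.0007 0;-0.0025 0 0.0007 0;-0.0025 0 0.0007 0;-0.0025 0 0.001 0;-0.0025 0 0.001 0;-0.0025 0 0.001 0;-0.0025 0 0.001 0;-0.0025 0 0.001 0;-0.0025 0 0.001 0;-0.0024 0 0.0012 0;-0.0024 0 0.0012 0;-0.0024 0 0.0012 0;-0.0024 0 0.0012 0;-0.0024 0 0.0012 0;-0.0024 0 0.0012 0"
}}

```text
clock: 18.7
position: [0.4694, 0.0261, 0.1319]
ee_rot: [-0.052, 0.694, 0.06, 0.715]
ft_force: [2.1, 0.2, -2.8]
grip_width: 0.101
```

```bash
python3 arc.py;python3 - <<'E'
from ov import *
c=camera("scene"); crop(c,200,90,130,120,5,"p6.png")
E
```

```text
t 18.7 s -0.138 h 0.0789 rad 0.1589 tilt 0.328 lat 0.0002 F [ 2.1  0.2 -2.8] w 0.101 toolx [ 0.028  0.014 -0.999]
```

View pics/p6.png

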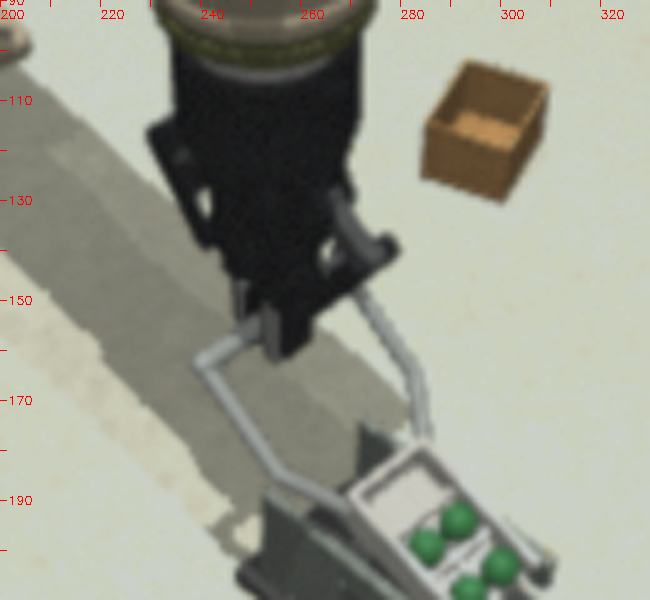

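>>> {"fn": "play_rows", "kwargs": {
  "increments": "-0.0023 0 0.0014 0;-0.0023 0 0.0014 0;-0.0023 0 0.0015 0;-0.0022 0 0.0015 0;-0.0022 0 0.0016 0;-0.0022 0 0.0016 0;-0.0021 0 0.0017 0;-0.0021 0 0.0017 0;-0.0021 0 0.0018 0;-0.002 0 0.0018 0;-0.002 0 0.0019 0;-0.002 0 0.0019 0;-0.0019 0 0.002 0;-0.0019 0 0.002 0"
}}

```text
clock: 20.15
position: [0.4925, 0.0296, 0.1647]
ee_rot: [-0.051, 0.696, 0.06, 0.714]
ft_force: [-2.2, -0.3, 0.0]
grip_width: 0.106
```

```bash
python3 arc.py
```

```text
t 20.15 s -0.1145 h 0.1117 rad 0.16 tilt 0.582 lat 0.0003 F [-2.2 -0.3  0. ] w 0.106 toolx [ 0.025  0.014 -1.   ]
```

>>> {"fn": "play_rows", "kwargs": {
  "increments": "-0.0012 0 0.0014 0;-0.0012 0 0.0014 0;-0.0012 0 0.0014 0;-0.0011 0 0.0014 0;-0.0011 0 0.0014 0;-0.0011 0 0.0014 0;-0.0011 0 0.0014 0;-0.0011 0 0.0014 0;-0.001 0 0.0014 0;-0.001 0 0.0014 0;-0.001 0 0.0014 0;-0.001 0 0.0014 0;-0.001 0 0.0015 0;-0.001 0 0.0015 0;-0.001 0 0.0015 0;-0.0009 0 0.0015 0;-0.0009 0 0.0015 0;-0.0009 0 0.0015 0"
}}

```text
clock: 21.95
position: [0.5188, 0.0336, 0.1881]
ee_rot: [-0.051, 0.696, 0.06, 0.713]
ft_force: [-3.8, 0.2, 3.2]
grip_width: 0.105
```

```bash
python3 arc.py;python3 - <<'E'
from ov import *
c=camera("scene"); crop(c,210,90,130,140,4,"p7.png")
E
```

```text
t 21.95 s -0.088 h 0.1351 rad 0.1612 tilt 0.802 lat 0.0003 F [-3.8  0.2  3.2] w 0.105 toolx [ 0.023  0.015 -1.   ]
```

View pics/p7.png

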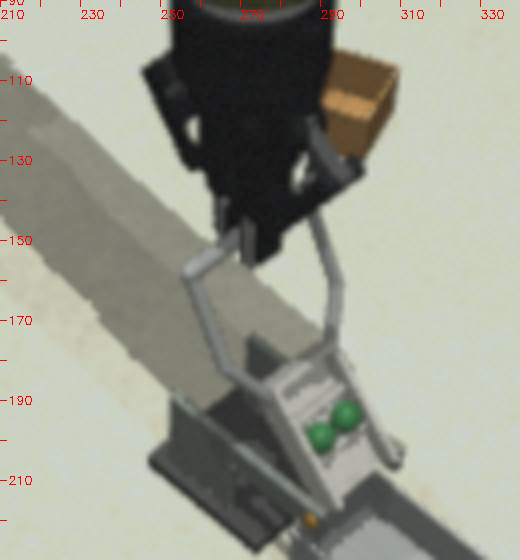

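```bash
python3 - <<'E'
from ov import *
c=camera("scene"); crop(c,260,170,110,120,5,"p8.png")
c=camera("top"); crop(c,190,70,80,120,5,"p9.png")
a=cv2.imread("pics/p8.png");b=cv2.imread("pics/p9.png");cv2.imwrite("pics/p89.png",cv2.resize(np.hstack([a,b]),None,fx=.8,fy=.8))
E
```

```text
(no output)
```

View pics/p89.png

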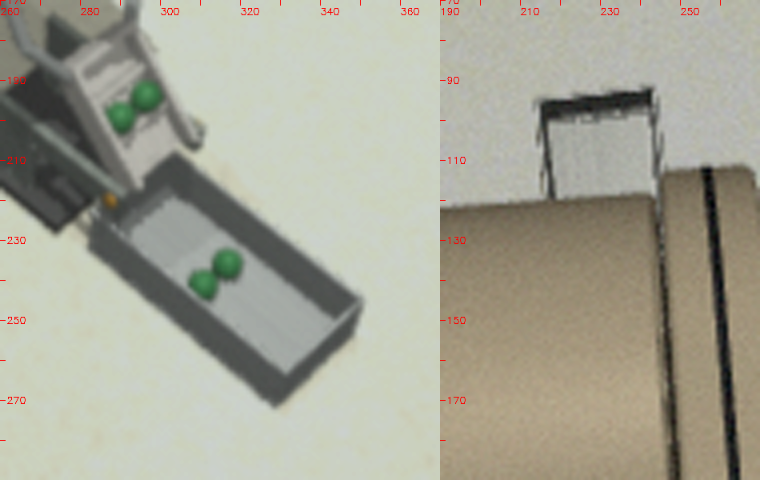

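>>> {"fn": "play_rows", "kwargs": {
  "increments": "0.0015 0 -0.0014 0;0.0015 0 -0.0015 0;0.0015 0 -0.0016 0;0.0015 0 -0.0017 0;0.0015 0 -0.0018 0;0.0015 0 -0.0018 0;0.0015 0 -0.0018 0;0.0016 0 -0.0018 0;0.0016 0 -0.0018 0;0.0016 0 -0.0018 0;0.0017 0 -0.0018 0;0.0017 0 -0.0018 0;0.0017 0 -0.0017 0;0.0018 0 -0.0017 0;0.0018 0 -0.0017 0;0.0018 0 -0.0017 0;0.0019 0 -0.0016 0;0.0019 0 -0.0016 0;0.0019 0 -0.0016 0;0.002 0 -0.0016 0"
}}

```text
clock: 24.1
position: [0.4913, 0.0295, 0.1635]
ee_rot: [-0.049, 0.69, 0.062, 0.72]
ft_force: [-9.0, 0.2, 8.0]
grip_width: 0.105
```

```bash
python3 arc.py
```

```text
t 24.1 s -0.116 h 0.1105 rad 0.1602 tilt 0.57 lat 0.0003 F [-9.   0.2  8. ] w 0.105 toolx [ 0.04   0.022 -0.999]
```

>>> {"fn": "play_rows", "kwargs": {
  "increments": "0.0013 0 -0.0022 0;0.0014 0 -0.0022 0;0.0016 0 -0.002 0;0.0018 0 -0.0019 0;0.0018 0 -0.0018 0;0.0018 0 -0.0018 0;0.0019 0 -0.0017 0;0.0019 0 -0.0017 0;0.002 0 -0.0016 0;0.002 0 -0.0016 0;0.002 0 -0.0015 0;0.0021 0 -0.0015 0;0.0021 0 -0.0014 0;0.0022 0 -0.0014 0"
}}

```text
clock: 25.5
position: [0.47, 0.0262, 0.1353]
ee_rot: [-0.049, 0.687, 0.062, 0.722]
ft_force: [0.9, 0.4, 0.3]
grip_width: 0.105
```

```bash
python3 arc.py
```

```text
t 25.5 s -0.1376 h 0.0823 rad 0.1603 tilt 0.348 lat 0.0002 F [0.9 0.4 0.3] w 0.105 toolx [ 0.049  0.022 -0.999]
```

>>> {"fn": "play_rows", "kwargs": {
  "increments": "0.0022 0 -0.0014 0;0.0022 0 -0.0014 0;0.0022 0 -0.0014 0;0.0022 0 -0.0013 0;0.0023 0 -0.0013 0;0.0023 0 -0.0013 0;0.0023 0 -0.0012 0;0.0023 0 -0.0012 0;0.0023 0 -0.0011 0;0.0024 0 -0.0011 0;0.0024 0 -0.001 0;0.0024 0 -0.001 0;0.0024 0 -0.0009 0;0.0024 0 -0.0009 0"
}}

```text
clock: 26.9
position: [0.4549, 0.0239, 0.0995]
ee_rot: [-0.049, 0.686, 0.061, 0.723]
ft_force: [2.5, 0.8, -0.7]
grip_width: 0.106
```

```bash
python3 arc.py
```

```text
t 26.9 s -0.1529 h 0.0465 rad 0.1599 tilt 0.104 lat 0.0002 F [ 2.5  0.8 -0.7] w 0.106 toolx [ 0.051  0.022 -0.998]
```

>>> {"fn": "play_rows", "kwargs": {
  "increments": "0.0022 0 -0.0005 0;0.0022 0 -0.0005 0;0.0022 0 -0.0005 0;0.0022 0 -0.0004 0;0.0022 0 -0.0004 0;0.0015 0 -0.0003 0"
}}

```text
clock: 27.5
position: [0.4524, 0.0236, 0.0875]
ee_rot: [-0.048, 0.687, 0.061, 0.723]
ft_force: [-14.3, -2.7, 35.9]
grip_width: 0.105
```

```bash
python3 arc.py
```

```text
t 27.5 s -0.1554 h 0.0345 rad 0.1592 tilt 0.027 lat 0.0002 F [-14.3  -2.7  35.9] w 0.105 toolx [ 0.049  0.023 -0.999]
```

>>> {"fn": "play_rows", "kwargs": {
  "increments": "-0.0008 0 0 0;0 0 0 0"
}}

```text
clock: 27.7
position: [0.4525, 0.0236, 0.0888]
ee_rot: [-0.048, 0.687, 0.062, 0.723]
ft_force: [1.0, -0.4, -1.0]
grip_width: 0.103
```

```bash
python3 arc.py;python3 - <<'E'
from ov import *
c=camera("scene"); crop(c,210,110,150,160,4,"p10.png")
E
```

```text
t 27.7 s -0.1554 h 0.0357 rad 0.1594 tilt 0.035 lat 0.0002 F [ 1.  -0.4 -1. ] w 0.103 toolx [ 0.049  0.023 -0.999]
```

View pics/p10.png

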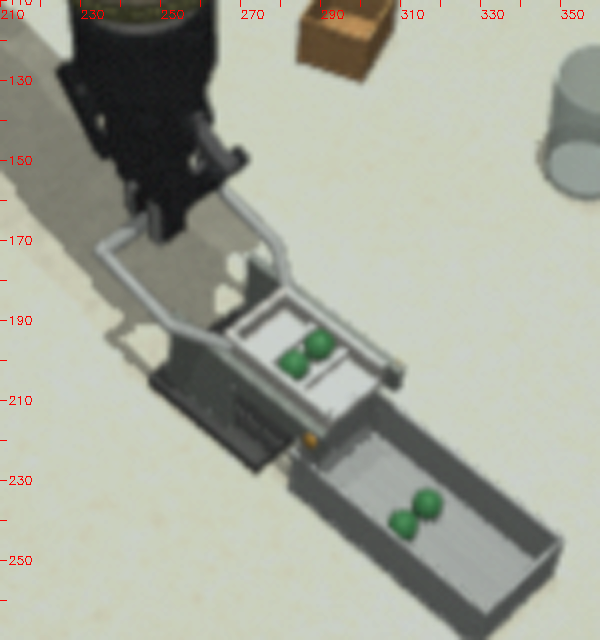

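>>> {"fn": "play_rows", "kwargs": {
  "increments": "0 0 0 0;0 0 0 0;0 0 0 0;0 0 0 0;0 0 0 0;0 0 0 0",
  "hand": -0.2
}}

```text
clock: 28.35
position: [0.4515, 0.0238, 0.0876]
ee_rot: [-0.048, 0.688, 0.062, 0.722]
ft_force: [-0.8, 0.4, -0.0]
grip_width: 0.599
```

>>> {"fn": "play_rows", "kwargs": {
  "increments": "-0.01 0 0 0;-0.015 0 0 0;-0.02 0 0 0;-0.02 0 0 0;-0.02 0 0 0;-0.02 0 0 0;-0.02 0 0 0;0 0 0 0"
}}

```text
clock: 29.15
position: [0.445, 0.0198, 0.2222]
ee_rot: [-0.048, 0.687, 0.061, 0.722]
ft_force: [0.1, -0.3, -0.2]
grip_width: 0.596
```

```bash
python3 arc.py;python3 - <<'E'
from ov import *
overlay(camera("scene"),[.66,.0544,.149],210,110,150,160,4,"p11.png")
c=camera("top"); crop(c,180,70,100,170,3,"p12.png")
E
```

```text
t 29.15 s -0.1633 h 0.1692 rad 0.2352 tilt 0.612 lat -0.0024 F [ 0.1 -0.3 -0.2] w 0.596 toolx [ 0.048  0.022 -0.999]
```

View pics/p11.png

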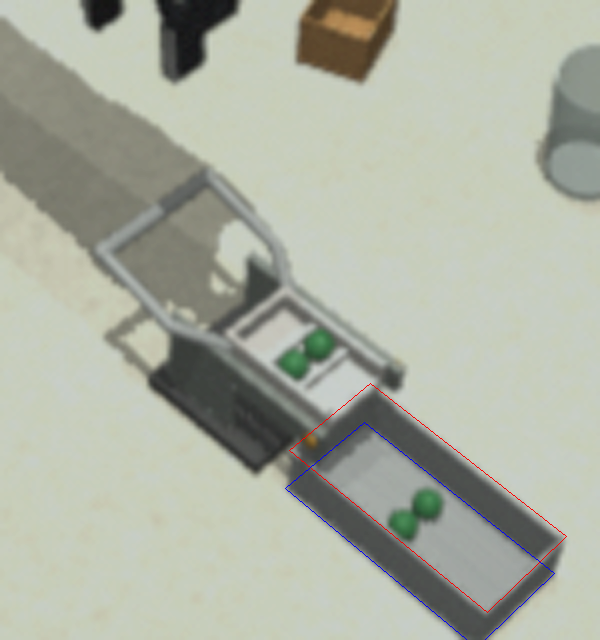

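View pics/p12.png

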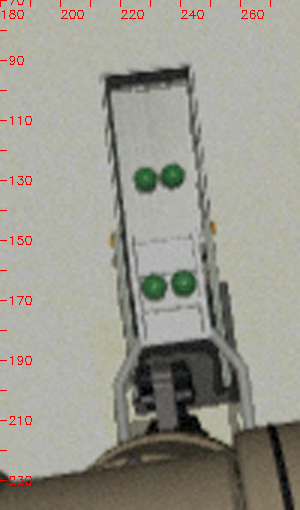

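```bash
python3 -c "
from workcell import workorder
print(workorder.hand_in())"
```

```text
the job is handed in; nothing more can be done
None
```

The job is done and handed in at about 29 s, well under the 69 s limit; the hand-in gives no verdict.

I set the trough down about 100 mm ahead of the tray's front edge and slid it back under the lip. I then gripped the handle and lifted the tray slowly to about 0.80 rad. A picture there showed the front pair already in the trough, so I stopped short of the suggested 0.9. I lowered the tray, let go and raised the arm clear.

**Final pictures:**
- **Trough:** about 55 mm ahead of the edge and in line with the tray. The picture matched the planned position to a few mm.
- **Marbles:** both front marbles are in the trough, and both back marbles are in their row at the same pixels as at the start.
- **Tray and gripper:** the tray looks flat and the gripper touches nothing.

**What did not go perfectly:**
- **Handle position:** while the tray was raised, the measured handle radius read up to 3 mm more than the given 158 mm. With the tray back down, the tilt worked out from the hand read 0.03 rad, probably because the bar slid a few mm in the pads.
- **Contact force:** because of that slide, the tray met its stop early and the wrist force briefly read about 39 N. That is well under the 120 N wrist limit. It came through the fingers holding the bar, just under the 40 N limit for the arm or gripper body. I backed off at once.

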